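# Set the tea bowls on their saucers

## Robot

A 7-joint arm with a two-finger parallel gripper is mounted at the origin on the work surface. World frame = base frame: x ahead of the robot, y to its left, z up, the work surface at z = 0. Lengths are in m, angles in rad, forces in N, time in s.
With the tool pointing down it reaches from about 0.4 to 0.85 m from the base axis. Payload 10.4 kg.
Tool frame: the origin (TCP) lies between the finger pads; the fingertips stand 22 mm ahead of it and the grasp point (between the pads) lies 3 mm ahead of it; z points along the fingers, y is the line along which they close (so a half turn about z gives the same grasp; the last joint's range is limited). The gripper opens to 85 mm and grips with 20 to 120 N. Pads are 22 mm wide; open, the fingers measure 114 mm over their backs; the gripper's body (76 mm by 85 mm) begins 54 mm behind the grasp point. The pads swing forward as they close: fully open they stand 13 mm farther back than shut.
Start: joints at [-1.275, 0.332, -0.065, 1.46, 0.022, 1.35, -0.088], TCP at [0.196, 0.594, 0.253] pointing down, gripper open.
Joint ranges: [-2.6, 2.6], [-0.5, 2.12], [-1.47, 1.34], [0.16, 2.42], [-1.27, 4.41], [0.06, 2.06], [-2.6, 2.6]. Speed limits (rad/s): [2.22, 2.22, 2.79, 2.79, 3.14, 3.14, 3.14].

## Interface

Orientations are given as a unit quaternion [x, y, z, w].
In Python, from workcell import manip, camera, ticket, boxes_of, outline_of gives the robot as it stands.
- The arm moves only by the tool carry_out, never from a script. Its argument "deltas" is a list of rows, each a list of 5 numbers: the shift along the tool's x, y, z as a fraction of full scale, then the turn about the tool's z as a fraction of full scale, then the opening, from -1 (shut) to 1 (fully open), so that 0 is half open. In form: [[tx, ty, tz, spin, gripper], ...]. A call has 1 to 20 rows; each row is the pose to reach, as a shift and turn from the pose commanded when the call began, along the tool's axes at that moment; what a row does not reach only later rows make up. Full scale, the value 1, is 150 mm for a shift and 30 degrees for a turn. A row lasts 1/8 s, in which the tool goes at most 62.5 mm and 10.7 degrees, less where a joint would pass 70% of its speed; a pose out of reach is approached as far as the arm can. A call with a number of a shift or a turn outside -1 to 1 is refused whole. A call with a gripper value outside its range is refused whole. The fingers move at their own pace and stop on an object; "force" is the grip in N (left out, the last holds). Time passes only in rows, so rows that repeat a pose let the fingers close. It gives the time, the measured TCP pose, the force, the opening and the grip force at its end, in the units of the state.
- manip.get_obs(): the state, without advancing time (a new reading comes with each control period).
- camera(name): name is "scene" or "top" or "wrist"; returns a dict with "img" (420x560x3 uint8, red, green, blue), "depth" (420x560 float32, m along the optical axis (not along the pixel's ray), 0 where there is no reading), "vertical_fov" (degrees; the focal length in pixels is half the picture's height over the tangent of half this angle, whatever the lens; pixels are square), "cx", "cy" (the principal point, pixels), "R" (3x3) and "t" (3): a world point X has camera coordinates R X + t. Camera axes: x right, y down, z forward; pixel columns grow to the right and rows downward; lengths in m; the calibration is good to about 2 mm. A picture is of the moment at which its call begins.
- ticket.hand_in(): hands the job in; it is judged then, once.
Trained networks look in a picture, given as the dict that the camera call returned (one of the last four; its "shot" number tells which), for a name from the list of things; names that differ only in an ending like _2 or _b are one class to them, and where a whole thing is asked for, a point or a joint stands for the part that bears it (a point fixed in the world has none). Each returns a list of dicts, best first, with "conf" (0 to 1); they miss things now and then, are a little off and sometimes report something else, mostly with a low value. They report only what shows in the picture. A call takes as long as a camera call. They do not tell look-alikes from the thing itself.
- boxes_of(query, picture): "position" ([x, y, z] in m, in world coordinates, good to about 4 mm: the middle of the surface that is visible of it).
- outline_of(query, picture): "region" (420x560 bool, what is visible of it).
The state is a dict: "clock": time; "joint_pos": joint angles; "joint_velocities": joint speeds; "tau": joint torques, N m; "position": TCP position; "ee_rot": TCP orientation; "ft_force": force on the tool from outside, world axes, zero at the start; "torque": the same for the moment, N m; "grip_width": opening from 0.0 (shut) to 1.0 (fully open); "grasp_force": force on a finger pad.
Only numpy, scipy, OpenCV 4.12 (cv2) and the standard library are available. Lean on these libraries where they do the work, as an engineer would, in place of code of your own. Each camera call takes 0.05 s, during which the arm holds its last target. There are 200 camera calls.

## Task

Put each of the three upturned tea bowls, still upturned, on the saucer of its own size in the yellow tray (small on small, medium on medium, large on large), so that it stands flat inside the saucer's raised rim. Set the porcelain down gently rather than dropping it, and leave the saucers, the jar, the ladle and the plain straight beaker where they are.

Things in the scene. Friction and masses are not known exactly. Their poses are not given: they have to be found in the camera images.
- bowl_small: The small white porcelain tea bowl, standing upturned (mouth down, foot ring on top): 42 mm outside diameter, straight upright wall for the lower 34 mm, then a rounded shoulder up to a hollow foot ring 26 mm across and 5 mm high, 53 mm high in all; hollow, wall 4 mm. Stands on the shelf top, z = 0. Origin: centre of its underside (the rim plane); z up, out through the foot.
- bowl_medium: The medium white porcelain tea bowl, standing upturned (mouth down, foot ring on top): 54 mm outside diameter, straight upright wall for the lower 40 mm, then a rounded shoulder up to a hollow foot ring 33 mm across and 5 mm high, 59 mm high in all; hollow, wall 4 mm. Stands on the shelf top, z = 0. Origin: centre of its underside (the rim plane); z up, out through the foot.
- bowl_large: The large white porcelain tea bowl, standing upturned (mouth down, foot ring on top): 66 mm outside diameter, straight upright wall for the lower 46 mm, then a rounded shoulder up to a hollow foot ring 41 mm across and 5 mm high, 65 mm high in all; hollow, wall 4 mm. Stands on the shelf top, z = 0. Origin: centre of its underside (the rim plane); z up, out through the foot.
- saucer_small: The small white porcelain saucer, loose on the tray floor: 80 mm outside diameter, 10 mm high, raised rim all round a flat floor 68 mm across and 5 mm thick, so the rim stands 5 mm above the floor. Belongs to the small tea bowl. Origin: centre of its underside; z up; the flat floor is at z = 5 mm.
- saucer_medium: The medium white porcelain saucer, loose on the tray floor: 92 mm outside diameter, 10 mm high, raised rim all round a flat floor 80 mm across and 5 mm thick, so the rim stands 5 mm above the floor. Belongs to the medium tea bowl. Origin: centre of its underside; z up; the flat floor is at z = 5 mm.
- saucer_large: The large white porcelain saucer, loose on the tray floor: 104 mm outside diameter, 10 mm high, raised rim all round a flat floor 92 mm across and 5 mm thick, so the rim stands 5 mm above the floor. Belongs to the large tea bowl. Origin: centre of its underside; z up; the flat floor is at z = 5 mm.
- tray: Yellow plastic tray, 260 x 260 x 14 mm with a low wall 4 mm thick, fixed; its floor is 4 mm thick. The three saucers and the jar stand on it, one in each quarter, about 120 mm apart. Origin: centre of its underside; x and y along its sides, z up.
- jar: Bystander: squat blue glass jar with a cork, 72 mm diameter, 62 mm high, standing in one quarter of the tray. Origin: centre of its underside.
- beaker: Bystander: upturned plain white porcelain beaker among the tea bowls, straight-sided and flat-topped with no foot ring, 54 mm diameter at the bottom, 70 mm high. Not a tea bowl. Origin: centre of its underside.
- ladle: Bystander: aluminium milk ladle on the shelf top, cup 66 mm diameter and 45 mm high, open upwards, its handle reaching 235 mm along its own +x from the cup's axis. Origin: centre of the cup's underside.
There are look-alikes about, which are no part of the job. Leave any turquoise look-alike of the saucer_large alone. Leave any orange look-alike of the saucer_medium alone.

How it is judged:
By the outcome, as a careful person would: the job done as asked, in the order asked, and still so for the second after the job is handed in, with the robot touching nothing.
It also fails if it takes over 90 s, if anything falls off the work surface, if the arm or the gripper's body presses on something with over 40 N, if the wrist force passes 120 N, or if a joint passes its speed limit or range.

## Working session

There is one attempt and no reset: what is moved stays moved. The work goes in short steps, Python scripts to look and compute and a tool call to move; the robot and the scene stay as the last step left them, time stands still between calls to the robot, and variables do not carry over. Pictures are saved under pics/ and viewed, at most 14 in all, crops included, and the job is handed in when it is done.

Besides the shell and the picture viewer there is one more tool, called after "Call:" in YAML: its name, and indented under it one key for each argument. carry_out: Moves the arm, as the interface text tells. Its arguments: {"type":"object","properties":{"deltas":{"type":"array","items":{"type":"array","items":{"type":"number"}}},"force":{"type":"number"}},"required":["deltas"]}

```bash
mkdir -p pics; cat > h.py <<'E'
import numpy as np, cv2
from workcell import manip, camera, ticket, boxes_of, outline_of
def world(p):
    h,w=p["depth"].shape; f=h/2/np.tan(np.radians(p["vertical_fov"])/2)
    v,u=np.mgrid[:h,:w]; d=p["depth"]
    c=np.stack([(u-p["cx"])*d/f,(v-p["cy"])*d/f,d],-1)
    return (c-p["t"])@p["R"]
def pix(p,X):
    c=p["R"]@np.array(X)+p["t"]; f=210/np.tan(np.radians(p["vertical_fov"])/2)
    return (c[:2]/c[2]*f+[p["cx"],p["cy"]]).round()
def save(p,n): cv2.imwrite("pics/"+n,p["img"][...,::-1])
E
python3 - <<'E'
from h import *
for c in ("top","scene"):
    p=camera(c); save(p,c+"1.png"); print(c)
    for n in "bowl_small bowl_medium bowl_large saucer_small saucer_medium saucer_large jar beaker ladle tray".split():
        print(n,[(np.round(b["position"],3).tolist(),round(b["conf"],2),pix(p,b["position"]).tolist()) for b in boxes_of(n,p)])
o=manip.get_obs();print(o)
E
```

```text
top
bowl_small [([0.607, -0.244, 0.048], 0.62, [365.0, 180.0])]
bowl_medium [([0.465, -0.238, 0.052], 0.96, [364.0, 244.0])]
bowl_large [([0.484, -0.095, 0.059], 0.57, [299.0, 237.0])]
saucer_small [([0.497, 0.256, 0.006], 0.83, [145.0, 233.0])]
saucer_medium [([0.291, 0.256, 0.006], 0.89, [144.0, 324.0]), ([0.466, 0.146, 0.009], 0.6, [193.0, 246.0]), ([0.483, -0.097, 0.058], 0.32, [300.0, 237.0])]
saucer_large [([0.788, 0.127, 0.004], 0.92, [201.0, 109.0]), ([0.789, 0.308, 0.005], 0.73, [124.0, 109.0]), ([0.612, 0.227, 0.006], 0.67, [158.0, 183.0])]
jar [([0.467, 0.143, 0.008], 0.74, [194.0, 245.0]), ([0.582, 0.111, 0.056], 0.67, [204.0, 193.0])]
beaker [([0.611, -0.095, 0.07], 0.96, [298.0, 178.0])]
ladle [([0.462, -0.388, 0.022], 0.97, [428.0, 245.0])]
tray [([0.543, 0.176, 0.002], 0.6, [180.0, 213.0])]
scene
bowl_small []
bowl_medium [([0.483, -0.248, 0.05], 0.94, [183.0, 224.0])]
bowl_large [([0.499, -0.102, 0.058], 0.59, [245.0, 203.0]), ([0.614, 0.229, 0.007], 0.15, [392.0, 198.0])]
saucer_small [([0.489, 0.254, 0.005], 0.82, [372.0, 160.0]), ([0.605, 0.105, 0.046], 0.18, [348
[... 554 characters left out ...]
joint_pos': array([-1.27459773,  0.33217359, -0.06471232,  1.46008402,  0.02158203,
        1.3499113 , -0.08850153]), 'joint_velocities': array([ 0.00222908,  0.00041105,  0.0005495 , -0.00016551,  0.0012868 ,
        0.00173729,  0.00088676]), 'tau': array([-4.63536762e-04, -6.25241876e+01,  4.89970366e-02, -3.91838372e+01,
        1.65160355e-02,  1.92193133e-03,  2.54685489e-05]), 'position': array([0.19586875, 0.59353807, 0.25336169]), 'ee_rot': array([ 1.58720662e-01,  9.87323527e-01,  6.04823949e-05, -1.13857117e-05]), 'ft_force': array([ 0.36515279,  0.26134272, -0.1222286 ]), 'torque': array([0.06622497, 0.0089982 , 0.01254248]), 'grasp_force': 0.0, 'grip_width': 0.9992653570034504}
```

View pics/top1.png

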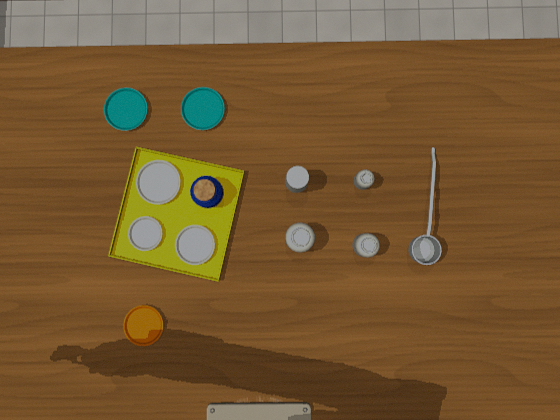

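```bash
python3 - <<'E'
from h import *
p=camera("top"); W=world(p); z=W[...,2]
print("t",(-p["R"].T@p["t"]).round(3), p["vertical_fov"])
# circle fit by min enclosing circle of points in height band
def fit(n,c,r,lo,hi):
    m=(np.hypot(W[...,0]-c[0],W[...,1]-c[1])<r)&(z>lo)&(z<hi)
    P=W[m][:,:2].astype(np.float32)
    if len(P)<5: print(n,len(P));return
    (x,y),R=cv2.minEnclosingCircle(P); print(n,len(P),round(x,4),round(y,4),"D",round(2*R*1000,1),"mean",P.mean(0).round(4),"z",np.percentile(W[m][:,2],[5,50,95]).round(3))
for n,c,h in (("A",(.607,-.244),.053),("B",(.465,-.238),.059),("C",(.484,-.095),.065),("D beaker",(.611,-.095),.07),("jar",(.59,.108),.062)):
    fit(n+" top",c,.06,h-.006,h+.008); fit(n+" all",c,.06,.015,.1)
for n,c in (("s1",(.497,.256)),("s2",(.466,.146)),("s3",(.612,.227)),("o",(.291,.256)),("tq",(.788,.127))):
    fit(n,c,.06,.010,.03)
    fit(n+"floor",c,.03,.00,.03)
i=p["img"][130:300,90:460]; cv2.imwrite("pics/topcrop.png",cv2.resize(i,None,fx=2.1,fy=2.1,interpolation=cv2.INTER_CUBIC)[...,::-1])
E
```

```text
t [ 0.469 -0.05   1.053] 49.50657499247439
A top 122 0.611 -0.2462 D 34.8 mean [ 0.6121 -0.2455] z [0.047 0.049 0.054]
A all 297 0.6113 -0.2463 D 41.6 mean [ 0.6098 -0.2437] z [0.025 0.046 0.053]
B top 234 0.4642 -0.2455 D 46.4 mean [ 0.4637 -0.2456] z [0.053 0.055 0.06 ]
B all 500 0.4635 -0.2463 D 54.0 mean [ 0.4632 -0.243 ] z [0.031 0.053 0.059]
C top 310 0.4818 -0.0975 D 56.7 mean [ 0.4823 -0.0976] z [0.059 0.061 0.066]
C all 698 0.4824 -0.0979 D 65.5 mean [ 0.482  -0.0974] z [0.05  0.059 0.065]
D beaker top 407 0.6126 -0.0939 D 50.4 mean [ 0.6124 -0.0936] z [0.067 0.07  0.073]
D beaker all 485 0.612 -0.0934 D 51.9 mean [ 0.6095 -0.0927] z [0.029 0.069 0.073]
jar top 380 0.5862 0.1109 D 52.4 mean [0.5874 0.1098] z [0.062 0.065 0.068]
jar all 844 0.5877 0.1101 D 71.8 mean [0.5851 0.1067] z [0.035 0.053 0.067]
s1 359 0.4994 0.2607 D 92.5 mean [0.4967 0.2558] z [0.01  0.012 0.016]
s1floor 532 0.497 0.256 D 60.1 mean [0.4968 0.2561] z [0.005 0.008 0.012]
s2 461 0.468 0.1404 D 92.4 mean [0.4681 0.1409] z [0.01  0.012 0.015]
s2floor 534 0.4659 0.1459 D 60.0 mean [0.4659 0.146 ] z [0.005 0.009 0.012]
s3 522 0.6143 0.2257 D 103.8 mean [0.6145 0.2278] z [0.01  0.012 0.015]
s3floor 521 0.612 0.2271 D 59.9 mean [0.6121 0.2272] z [0.006 0.008 0.011]
o 63 0.2899 0.2572 D 90.5 mean [0.2873 0.255 ] z [0.01  0.011 0.013]
ofloor 551 0.2911 0.2561 D 60.1 mean [0.2909 0.2559] z [0.001 0.004 0.007]
tq 72 0.7861 0.1229 D 102.7 mean [0.7898 0.1209] z [0.01  0.011 0.014]
tqfloor 483 0.7882 0.1272 D 59.9 mean [0.788 0.127] z [0.002 0.005 0.008]
```

View pics/topcrop.png

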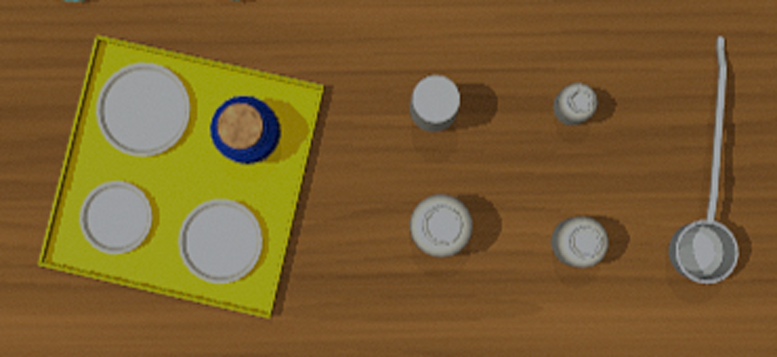

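The picture shows these candidates:

- **Tea bowls (foot ring on top):** small at (365,180), medium at (366,245), large at (299,238).
- **Beaker:** the flat-topped thing at (298,178), so it is excluded.
- **White saucers in the tray:** large at (158,183), small at (145,233), medium at (194,245).
- **Look-alikes to leave:** turquoise at (125,109) and (203,109), orange at (144,325).

The measured diameters (41.6, 54.0 and 65.5 mm) match the bowls. The rim fits match for the medium and large saucers. The small saucer's fit picked up the tray wall, so I'm refining all three.

```bash
cat >> h.py <<'E'
def plane(p,uv,z):
    f=210/np.tan(np.radians(p["vertical_fov"])/2)
    C=-p["R"].T@p["t"]; d=np.array([(uv[0]-p["cx"])/f,(uv[1]-p["cy"])/f,1])@p["R"]
    return C+d*(z-C[2])/d[2]
from scipy.spatial.transform import Rotation
def to(x,y,z=None):
    o=manip.get_obs(); d=np.array([x,y,o["position"][2] if z is None else z])-o["position"]
    r=Rotation.from_quat(o["ee_rot"]).as_matrix().T@d
    print("pos",o["position"].round(4),"t",o["clock"],"F",o["ft_force"].round(1),"grip",round(o["grip_width"],3),round(o["grasp_force"],1),"-> frac",(r/.15).round(4))
E
python3 - <<'E'
from h import *
p=camera("top"); hsv=cv2.cvtColor(p["img"],cv2.COLOR_RGB2HSV); w=((hsv[...,1]<60)&(hsv[...,2]>90)).astype(np.uint8)
for n,c in (("S",(145,233)),("M",(195,245)),("L",(158,183))):
    k=np.zeros_like(w); cv2.circle(k,c,28,1,-1)
    cs,_=cv2.findContours(w*k,cv2.RETR_EXTERNAL,cv2.CHAIN_APPROX_NONE); q=max(cs,key=cv2.contourArea)
    P=np.array([plane(p,a[0],.012)[:2] for a in q],np.float32)
    (e,ax,_)=cv2.fitEllipse(P); print(n,np.round(e,4),np.round(ax,4))
to(.611,-.246)
E
```

```text
S [0.4969 0.2547] [0.076  0.0768]
M [0.4698 0.1404] [0.0878 0.0891]
L [0.6153 0.2259] [0.1    0.1012]
pos [0.1959 0.5935 0.2534] t 1.2 F [-0.5 -0.9  0.5] grip 0.997 0.0 -> frac [-4.3821e+00 -4.4476e+00 -5.0000e-04]
```

Call:
carry_out:
  deltas:
    - [-0.45,-0.45,0,0,1]
    - [-0.9,-0.9,0,0,1]
    - [-0.9,-0.9,0,0,1]
    - [-0.9,-0.9,0,0,1]
  force: 30

```text
clock: 1.7
position: [0.2848, 0.4192, 0.2539]
ee_rot: [0.162, 0.987, 0.0, 0.001]
ft_force: [-0.9, 0.9, 0.5]
grip_width: 1.001
grasp_force: 0.0
```

Call:
carry_out:
  deltas:
    - [-0.45,-0.45,0,0,1]
    - [-0.9,-0.9,0,0,1]
    - [-0.9,-0.9,0,0,1]
    - [-0.9,-0.9,0,0,1]

```text
clock: 2.2
position: [0.3696, 0.2493, 0.2537]
ee_rot: [0.162, 0.987, 0.0, 0.0]
ft_force: [0.3, 1.0, 0.0]
grip_width: 0.998
grasp_force: 0.0
```

Call:
carry_out:
  deltas:
    - [-0.45,-0.45,0,0,1]
    - [-0.9,-0.9,0,0,1]
    - [-0.9,-0.9,0,0,1]
    - [-0.9,-0.9,0,0,1]

```text
clock: 2.7
position: [0.455, 0.079, 0.2536]
ee_rot: [0.161, 0.987, -0.0, 0.001]
ft_force: [-0.3, 0.2, -0.0]
grip_width: 0.998
grasp_force: 0.0
```

Call:
carry_out:
  deltas:
    - [-0.45,-0.45,0,0,1]
    - [-0.9,-0.9,0,0,1]
    - [-0.9,-0.9,0,0,1]
    - [-0.9,-0.9,0,0,1]

```text
clock: 3.2
position: [0.5406, -0.0911, 0.253]
ee_rot: [0.161, 0.987, -0.001, 0.0]
ft_force: [-0.1, 1.3, 0.1]
grip_width: 1.0
grasp_force: 0.0
```

Call:
carry_out:
  deltas:
    - [-0.4,-0.4,0,0,1]
    - [-0.75,-0.8,0,0,1]
    - [-0.75,-0.8,0,0,1]
    - [-0.75,-0.8,0,0,1]

```text
clock: 3.7
position: [0.6093, -0.2384, 0.252]
ee_rot: [0.159, 0.987, -0.0, -0.001]
ft_force: [-0.2, 0.5, 0.6]
grip_width: 0.997
grasp_force: 0.0
```

```bash
python3 - <<'E'
from h import *
p=camera("wrist"); save(p,"w1.png"); W=world(p)
for n in ("bowl_small",):
  for b in boxes_of(n,p): print(np.round(b["position"],3),b["conf"])
m=(np.hypot(W[...,0]-.611,W[...,1]+.246)<.04)&(W[...,2]>.012)&(p["depth"]>0)
(x,y),R=cv2.minEnclosingCircle(W[m][:,:2].astype(np.float32)); print(m.sum(),x,y,2*R,W[m][:,2].max())
to(.611,-.246,.032)
E
```

```text
[ 0.603 -0.245  0.049] 0.83
14937 0.6053134202957153 -0.2452271282672882 0.07718051224946976 0.3201260802275627
pos [ 0.6094 -0.2354  0.2525] t 3.8 F [-1.   1.6  0.4] grip 0.998 0.0 -> frac [-0.0342 -0.0655  1.4702]
```

View pics/w1.png

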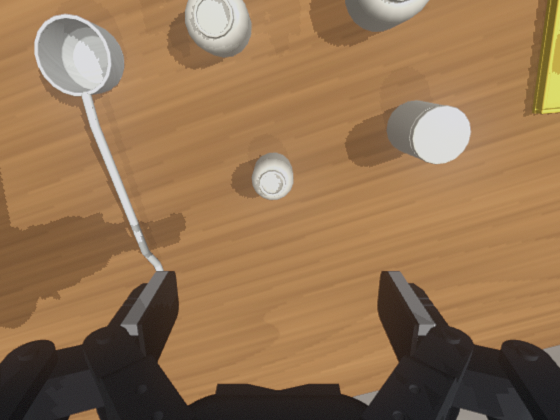

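The close view shows the foot-ringed small bowl at (272,178). The beaker at (440,135) has a flat top, so the choice holds. Next I'm refitting without the gripper's own points.

```bash
cat >> h.py <<'E'
def bowl(cam,x,y,r=.05,lo=.012,hi=.075):
    p=camera(cam); W=world(p)
    m=(np.hypot(W[...,0]-x,W[...,1]-y)<r)&(W[...,2]>lo)&(W[...,2]<hi)&(p["depth"]>0)
    Q=W[m]; (a,b),R=cv2.minEnclosingCircle(Q[:,:2].astype(np.float32))
    t=Q[Q[:,2]>np.percentile(Q[:,2],99.5)-.004]; (c,d),S=cv2.minEnclosingCircle(t[:,:2].astype(np.float32))
    print(cam,"all",np.round([a,b,2*R],4),"top",np.round([c,d,2*S],4),"ztop",np.percentile(Q[:,2],[50,99]).round(4))
E
python3 - <<'E'
from h import *
bowl("wrist",.609,-.246); bowl("top",.609,-.246)
to(.611,-.246,.032)
E
```

```text
wrist all [ 0.6123 -0.246   0.0413] top [ 0.6128 -0.246   0.0255] ztop [0.0475 0.0543]
top all [ 0.612  -0.2444  0.04  ] top [ 0.6115 -0.2434  0.0279] ztop [0.046  0.0536]
pos [ 0.6093 -0.235   0.2531] t 3.9 F [ 0.5 -0.   0.2] grip 0.998 0.0 -> frac [-0.0344 -0.0684  1.474 ]
```

Call:
carry_out:
  deltas:
    - [-0.04,-0.055,0.35,0,1]
    - [-0.04,-0.055,0.7,0,1]
    - [-0.04,-0.055,1,0,1]
    - [-0.04,-0.055,1,0,1]

```text
clock: 4.4
position: [0.6103, -0.2445, 0.1005]
ee_rot: [0.158, 0.987, 0.001, -0.003]
ft_force: [-0.3, 0.4, -0.0]
grip_width: 1.003
grasp_force: 0.0
```

Call:
carry_out:
  deltas:
    - [0,0,0.15,0,1]
    - [0,0,0.3,0,1]
    - [0,0,0.4,0,1]
    - [0,0,0.47,0,1]
    - [0,0,0.47,0,1]

```text
clock: 5.03
position: [0.6114, -0.2473, 0.032]
ee_rot: [0.159, 0.987, 0.0, -0.001]
ft_force: [0.1, 0.5, -0.1]
grip_width: 1.002
grasp_force: 0.0
```

Call:
carry_out:
  deltas:
    - [0,0,0,0,0.3]
    - [0,0,0,0,0]
    - [0,0,0,0,-0.3]
    - [0,0,0,0,-0.5]
    - [0,0,0,0,-0.5]
    - [0,0,0,0,-0.5]
    - [0,0,0,0,-0.5]
  force: 30

```text
clock: 5.9
position: [0.6122, -0.2476, 0.0335]
ee_rot: [0.159, 0.987, 0.0, 0.001]
ft_force: [-0.2, 0.8, 7.3]
grip_width: 0.475
grasp_force: 31.0
```

Call:
carry_out:
  deltas:
    - [0,0,-0.1,0,-0.5]
    - [0,0,-0.35,0,-0.5]
    - [0,0,-0.7,0,-0.5]
    - [0,0,-0.8,0,-0.5]
    - [0,0,-0.8,0,-0.5]

```text
clock: 6.52
position: [0.6121, -0.2475, 0.1539]
ee_rot: [0.159, 0.987, 0.0, 0.001]
ft_force: [-0.3, 0.4, -1.0]
grip_width: 0.47
grasp_force: 30.6
```

Call:
carry_out:
  deltas:
    - [0.1,0.15,0,0,-0.5]
    - [0.3,0.45,0,0,-0.5]
    - [0.5,0.8,0,0,-0.5]
    - [0.59,0.98,0,0,-0.5]
    - [0.59,0.98,0,0,-0.5]

```text
clock: 7.15
position: [0.5729, -0.0765, 0.151]
ee_rot: [0.156, 0.988, 0.0, -0.002]
ft_force: [-0.3, -0.3, -0.9]
grip_width: 0.474
grasp_force: 30.6
```

Call:
carry_out:
  deltas:
    - [0.15,0.25,0,0,-0.5]
    - [0.35,0.6,0,0,-0.5]
    - [0.59,0.98,0,0,-0.5]
    - [0.59,0.98,0,0,-0.5]

```text
clock: 7.65
position: [0.5343, 0.0915, 0.1515]
ee_rot: [0.155, 0.988, 0.0, -0.001]
ft_force: [-0.1, -0.2, -0.9]
grip_width: 0.471
grasp_force: 30.7
```

Call:
carry_out:
  deltas:
    - [0.15,0.25,0,0,-0.5]
    - [0.35,0.6,0,0,-0.5]
    - [0.5,0.9,0,0,-0.5]
    - [0.59,0.98,0,0,-0.5]
    - [0.59,0.98,0,0,-0.5]

```text
clock: 8.28
position: [0.4977, 0.2538, 0.1519]
ee_rot: [0.159, 0.987, -0.001, -0.0]
ft_force: [-0.1, 0.4, -0.1]
grip_width: 0.475
grasp_force: 30.7
```

```bash
python3 - <<'E'
from h import *
p=camera("wrist"); save(p,"w2.png"); camera("wrist")
to(.497,.2555)
to(.497,.2555,.047)
E
```

```text
pos [0.4987 0.252  0.1525] t 8.375 F [ 0.6 -0.8 -1.6] grip 0.467 30.7 -> frac [ 0.018   0.0186 -0.    ]
pos [0.4987 0.252  0.1525] t 8.375 F [ 0.6 -0.8 -1.6] grip 0.467 30.7 -> frac [0.0182 0.0195 0.7031]
```

View pics/w2.png

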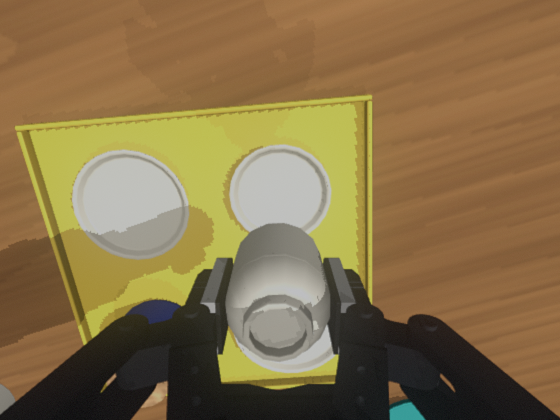

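The held bowl appears at (278,290) because it is closer to the camera. The small saucer is the floor point below the TCP, at about (280,192), the same place the small bowl appeared before the grasp. The medium saucer is at (130,203). I'll lower it now.

Call:
carry_out:
  deltas:
    - [0.015,0.01,0.2,0,-0.5]
    - [0.015,0.015,0.4,0,-0.5]
    - [0.015,0.015,0.58,0,-0.5]
    - [0.015,0.015,0.66,0,-0.5]
    - [0.015,0.015,0.68,0,-0.5]
    - [0.015,0.015,0.7,0,-0.5]
    - [0.015,0.015,0.7,0,-0.5]

```text
clock: 9.25
position: [0.4968, 0.2575, 0.0484]
ee_rot: [0.159, 0.987, 0.0, 0.0]
ft_force: [0.1, 0.1, -0.3]
grip_width: 0.476
grasp_force: 30.7
```

Call:
carry_out:
  deltas:
    - [0,0,0.005,0,-0.5]
    - [0,0,0.01,0,-0.5]
    - [0,0,0.015,0,-0.5]
    - [0,0,0.02,0,-0.5]
    - [0,0,0.02,0,-0.5]

```text
clock: 9.88
position: [0.4964, 0.2574, 0.0447]
ee_rot: [0.159, 0.987, -0.0, -0.0]
ft_force: [0.4, -0.1, -0.1]
grip_width: 0.471
grasp_force: 30.7
```

Call:
carry_out:
  deltas:
    - [0,0,0.005,0,-0.5]
    - [0,0,0.01,0,-0.5]
    - [0,0,0.015,0,-0.5]
    - [0,0,0.02,0,-0.5]
    - [0,0,0.02,0,-0.5]

```text
clock: 10.5
position: [0.4964, 0.2574, 0.0424]
ee_rot: [0.159, 0.987, 0.0, -0.0]
ft_force: [-3.5, -2.0, 7.9]
grip_width: 0.476
grasp_force: 31.7
```

Contact at the expected height, so I release and rise.

Call:
carry_out:
  deltas:
    - [0,0,0,0,0]
    - [0,0,0,0,0.15]
    - [0,0,0,0,0.3]
    - [0,0,0,0,0.3]
    - [0,0,-0.05,0,0.3]
    - [0,0,-0.3,0,0.3]
    - [0,0,-0.6,0,0.6]
    - [0,0,-0.9,0,1]
    - [0,0,-0.9,0,1]

```text
clock: 11.62
position: [0.4982, 0.2582, 0.1809]
ee_rot: [0.159, 0.987, 0.003, 0.002]
ft_force: [-0.3, -0.7, 0.0]
grip_width: 1.001
grasp_force: 0.0
```

```bash
python3 - <<'E'
from h import *
bowl("top",.4965,.2565,.045,.022,.08)
p=camera("wrist"); save(p,"w3.png")
bowl("wrist",.4965,.2565,.045,.022,.08)
bowl("top",.4635,-.246)
to(.4635,-.246)
E
```

```text
top all [0.4973 0.2538 0.0404] top [0.5024 0.2551 0.0184] ztop [0.0532 0.0626]
wrist all [0.4959 0.257  0.0415] top [0.4962 0.2566 0.0259] ztop [0.0565 0.0632]
top all [ 0.4634 -0.2462  0.054 ] top [ 0.4621 -0.2484  0.0371] ztop [0.0523 0.0608]
pos [0.4958 0.2571 0.1759] t 11.825 F [ 0.5 -0.7 -0.1] grip 1.001 0.0 -> frac [-8.4650e-01 -3.2528e+00  3.2000e-03]
```

View pics/w3.png

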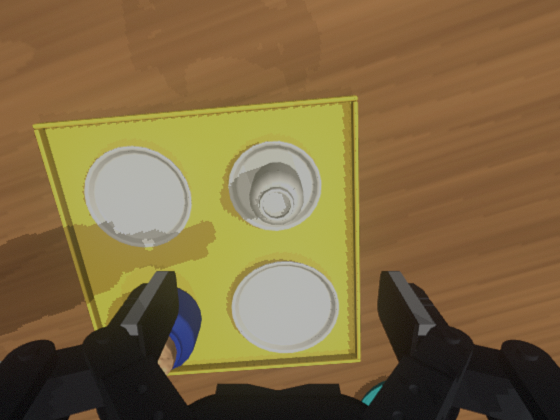

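The small bowl stands centred in the small saucer at (276,190), with its top at 62 mm as it should be. The medium bowl is next.

Call:
carry_out:
  deltas:
    - [-0.1,-0.4,0,0,1]
    - [-0.21,-0.81,0,0,1]
    - [-0.21,-0.81,0,0,1]
    - [-0.21,-0.81,0,0,1]

```text
clock: 12.32
position: [0.4879, 0.1323, 0.1762]
ee_rot: [0.159, 0.987, -0.0, -0.001]
ft_force: [-0.3, 0.7, -0.7]
grip_width: 0.997
grasp_force: 0.0
```

Call:
carry_out:
  deltas:
    - [-0.1,-0.4,0,0,1]
    - [-0.21,-0.81,0,0,1]
    - [-0.21,-0.81,0,0,1]
    - [-0.21,-0.81,0,0,1]

```text
clock: 12.82
position: [0.4802, 0.0082, 0.1765]
ee_rot: [0.158, 0.987, -0.0, -0.0]
ft_force: [0.6, 1.2, 0.4]
grip_width: 0.995
grasp_force: 0.0
```

Call:
carry_out:
  deltas:
    - [-0.1,-0.4,0,0,1]
    - [-0.21,-0.81,0,0,1]
    - [-0.21,-0.81,0,0,1]
    - [-0.21,-0.81,0,0,1]

```text
clock: 13.32
position: [0.4725, -0.1165, 0.1765]
ee_rot: [0.158, 0.988, -0.0, -0.0]
ft_force: [0.5, 1.0, 0.2]
grip_width: 0.998
grasp_force: 0.0
```

Call:
carry_out:
  deltas:
    - [-0.1,-0.4,0,0,1]
    - [-0.21,-0.81,0,0,1]
    - [-0.21,-0.81,0,0,1]
    - [-0.21,-0.81,0,0,1]
    - [-0.21,-0.81,0,0,1]

```text
clock: 13.95
position: [0.4647, -0.2411, 0.1765]
ee_rot: [0.157, 0.988, 0.0, -0.0]
ft_force: [1.2, -0.0, 0.0]
grip_width: 1.0
grasp_force: 0.0
```

```bash
python3 - <<'E'
from h import *
bowl("wrist",.4635,-.246)
to(.4635,-.246,.034)
camera("top");to(.4635,-.246,.034)
camera("top");to(.4635,-.246,.034)
E
```

```text
wrist all [ 0.4633 -0.246   0.0537] top [ 0.4638 -0.2459  0.0326] ztop [0.0536 0.0601]
pos [ 0.4646 -0.2414  0.1766] t 14.0 F [-0.5  1.1  0.2] grip 0.997 0.0 -> frac [-0.0027 -0.0321  0.9507]
pos [ 0.4645 -0.2418  0.1767] t 14.05 F [-0.2  0.2  0.3] grip 0.999 0.0 -> frac [-0.0029 -0.0297  0.9512]
pos [ 0.4643 -0.2422  0.1768] t 14.1 F [-0.3 -0.1  1.2] grip 0.999 0.0 -> frac [-0.0028 -0.0264  0.9517]
```

Call:
carry_out:
  deltas:
    - [0,-0.025,0.2,0,1]
    - [0,-0.025,0.45,0,1]
    - [0,-0.025,0.65,0,1]
    - [0,-0.025,0.8,0,1]
    - [0,-0.025,0.9,0,1]
    - [0,-0.025,0.95,0,1]
    - [0,-0.025,0.95,0,1]

```text
clock: 14.98
position: [0.4627, -0.2471, 0.0344]
ee_rot: [0.159, 0.987, 0.0, -0.0]
ft_force: [1.1, -0.0, -0.7]
grip_width: 1.0
grasp_force: 0.0
```

Call:
carry_out:
  deltas:
    - [0,0,0,0,0.5]
    - [0,0,0,0,0.2]
    - [0,0,0,0,0]
    - [0,0,0,0,-0.2]
    - [0,0,0,0,-0.2]
    - [0,0,0,0,-0.2]
  force: 35

```text
clock: 15.72
position: [0.4631, -0.2473, 0.0351]
ee_rot: [0.159, 0.987, 0.0, 0.001]
ft_force: [-2.1, 1.1, 6.1]
grip_width: 0.613
grasp_force: 36.0
```

Call:
carry_out:
  deltas:
    - [0,0,-0.1,0,-0.2]
    - [0,0,-0.35,0,-0.2]
    - [0,0,-0.7,0,-0.2]
    - [0,0,-0.8,0,-0.2]
    - [0,0,-0.8,0,-0.2]

```text
clock: 16.35
position: [0.463, -0.2471, 0.1552]
ee_rot: [0.159, 0.987, 0.0, 0.001]
ft_force: [0.2, 0.5, -1.0]
grip_width: 0.61
grasp_force: 37.4
```

```bash
python3 - <<'E'
from h import *
for i in range(3): camera("top");to(.469,.1405)
E
```

```text
pos [ 0.4625 -0.2467  0.154 ] t 16.4 F [ 0.3  1.  -2.1] grip 0.611 37.3 -> frac [7.6680e-01 2.4655e+00 1.9000e-03]
pos [ 0.4621 -0.2466  0.1533] t 16.45 F [ 0.6  0.2 -1.1] grip 0.611 37.3 -> frac [7.6430e-01 2.4655e+00 1.9000e-03]
pos [ 0.4619 -0.2467  0.153 ] t 16.5 F [-0.  -0.7 -1.6] grip 0.61 37.3 -> frac [7.635e-01 2.466e+00 1.500e-03]
```

Call:
carry_out:
  deltas:
    - [0.05,0.15,0,0,-0.2]
    - [0.15,0.45,0,0,-0.2]
    - [0.25,0.82,0,0,-0.2]
    - [0.25,0.82,0,0,-0.2]

```text
clock: 17.0
position: [0.4653, -0.1139, 0.153]
ee_rot: [0.155, 0.988, 0.0, -0.001]
ft_force: [1.1, -0.7, -0.2]
grip_width: 0.614
grasp_force: 37.4
```

Call:
carry_out:
  deltas:
    - [0.1,0.3,0,0,-0.2]
    - [0.25,0.7,0,0,-0.2]
    - [0.25,0.82,0,0,-0.2]
    - [0.25,0.82,0,0,-0.2]

```text
clock: 17.5
position: [0.4684, 0.0104, 0.1535]
ee_rot: [0.158, 0.987, -0.001, -0.001]
ft_force: [-0.1, -0.3, -1.8]
grip_width: 0.607
grasp_force: 37.4
```

Call:
carry_out:
  deltas:
    - [0.1,0.3,0,0,-0.2]
    - [0.2,0.6,0,0,-0.2]
    - [0.26,0.78,0,0,-0.2]
    - [0.26,0.82,0,0,-0.2]
    - [0.26,0.82,0,0,-0.2]

```text
clock: 18.12
position: [0.4704, 0.1371, 0.1539]
ee_rot: [0.16, 0.987, -0.001, -0.0]
ft_force: [-0.2, -1.2, -0.1]
grip_width: 0.606
grasp_force: 37.4
```

```bash
python3 - <<'E'
from h import *
for i in range(3): camera("top");to(.469,.1405)
E
```

```text
pos [0.4703 0.1368 0.154 ] t 18.175 F [-0.4  0.2 -0.4] grip 0.611 37.4 -> frac [ 0.0162  0.0205 -0.    ]
pos [0.4703 0.1369 0.1541] t 18.225 F [ 0.2  1.  -1.2] grip 0.612 37.4 -> frac [ 0.0155  0.0202 -0.    ]
pos [0.4702 0.1372 0.1542] t 18.275 F [-0.4  0.3 -0.9] grip 0.614 37.4 -> frac [ 0.0146  0.0184 -0.    ]
```

Call:
carry_out:
  deltas:
    - [0.01,0.01,0.2,0,-0.2]
    - [0.01,0.015,0.4,0,-0.2]
    - [0.01,0.015,0.58,0,-0.2]
    - [0.01,0.015,0.66,0,-0.2]
    - [0.01,0.015,0.69,0,-0.2]
    - [0.01,0.015,0.71,0,-0.2]
    - [0.01,0.015,0.715,0,-0.2]
    - [0.01,0.015,0.72,0,-0.2]
    - [0.01,0.015,0.72,0,-0.2]

```text
clock: 19.4
position: [0.4694, 0.1417, 0.0465]
ee_rot: [0.159, 0.987, 0.0, 0.0]
ft_force: [-0.3, -0.3, -0.5]
grip_width: 0.609
grasp_force: 37.4
```

Call:
carry_out:
  deltas:
    - [0,0,0.005,0,-0.2]
    - [0,0,0.01,0,-0.2]
    - [0,0,0.015,0,-0.2]
    - [0,0,0.02,0,-0.2]
    - [0,0,0.02,0,-0.2]

```text
clock: 20.02
position: [0.4693, 0.1416, 0.044]
ee_rot: [0.159, 0.987, 0.0, -0.0]
ft_force: [-6.1, -1.8, 14.3]
grip_width: 0.615
grasp_force: 39.0
```

Call:
carry_out:
  deltas:
    - [0,0,-0.005,0,0.25]
    - [0,0,-0.005,0,0.4]
    - [0,0,-0.005,0,0.55]
    - [0,0,-0.005,0,0.6]
    - [0,0,-0.05,0,0.6]
    - [0,0,-0.3,0,0.6]
    - [0,0,-0.6,0,0.8]
    - [0,0,-0.9,0,1]
    - [0,0,-0.9,0,1]

```text
clock: 21.15
position: [0.4711, 0.1421, 0.1818]
ee_rot: [0.159, 0.987, 0.002, 0.002]
ft_force: [-0.4, -1.3, -0.7]
grip_width: 0.999
grasp_force: 0.0
```

```bash
python3 - <<'E'
from h import *
bowl("wrist",.469,.141,.045,.022,.08)
p=camera("wrist"); save(p,"w4.png")
bowl("top",.482,-.0975)
to(.482,-.0975)
E
```

```text
wrist all [0.4689 0.141  0.0535] top [0.4694 0.1402 0.0342] ztop [0.0626 0.0692]
top all [ 0.4823 -0.098   0.0656] top [ 0.4817 -0.0981  0.0391] ztop [0.0586 0.067 ]
pos [0.4688 0.1415 0.1778] t 21.3 F [-0.3 -0.1  0.3] grip 0.996 0.0 -> frac [-5.8250e-01 -1.4854e+00  1.0000e-04]
```

View pics/w4.png

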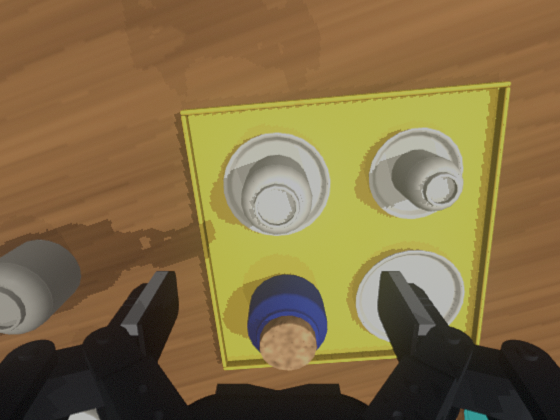

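The medium bowl stands flat in the medium saucer at (276,190), with its top at 68 to 69 mm. The small bowl at (425,180) hasn't moved. The large bowl is next.

Call:
carry_out:
  deltas:
    - [-0.14,-0.37,0,0,1]
    - [-0.29,-0.74,0,0,1]
    - [-0.29,-0.74,0,0,1]
    - [-0.29,-0.74,0,0,1]

```text
clock: 21.8
position: [0.4753, 0.0228, 0.1775]
ee_rot: [0.159, 0.987, -0.0, -0.001]
ft_force: [0.8, 0.6, 0.2]
grip_width: 1.002
grasp_force: 0.0
```

Call:
carry_out:
  deltas:
    - [-0.14,-0.37,0,0,1]
    - [-0.29,-0.74,0,0,1]
    - [-0.29,-0.74,0,0,1]
    - [-0.29,-0.74,0,0,1]
    - [-0.29,-0.74,0,0,1]

```text
clock: 22.42
position: [0.4824, -0.0945, 0.178]
ee_rot: [0.157, 0.988, 0.0, -0.0]
ft_force: [-0.5, 0.5, -0.5]
grip_width: 0.998
grasp_force: 0.0
```

```bash
python3 - <<'E'
from h import *
bowl("wrist",.482,-.098)
for i in range(3): camera("top");to(.482,-.098,.036)
E
```

```text
wrist all [ 0.4823 -0.0972  0.0655] top [ 0.4826 -0.0972  0.04  ] ztop [0.0596 0.0661]
pos [ 0.4824 -0.095   0.1781] t 22.525 F [ 0.3 -0.5  0.1] grip 1.0 0.0 -> frac [-0.0038 -0.0198  0.9475]
pos [ 0.4824 -0.0954  0.1782] t 22.575 F [-0.5  0.1 -0.7] grip 1.0 0.0 -> frac [-0.0032 -0.0176  0.9479]
pos [ 0.4824 -0.0956  0.1782] t 22.625 F [ 0.6 -0.6 -0.9] grip 0.995 0.0 -> frac [-0.0028 -0.0161  0.9482]
```

Call:
carry_out:
  deltas:
    - [0,-0.005,0.2,0,1]
    - [0,-0.005,0.4,0,1]
    - [0,-0.005,0.6,0,1]
    - [0,-0.005,0.7,0,1]
    - [0,-0.005,0.8,0,1]
    - [0,-0.005,0.88,0,1]
    - [0,-0.005,0.95,0,1]
    - [0,-0.005,0.95,0,1]

```text
clock: 23.62
position: [0.4818, -0.0972, 0.0353]
ee_rot: [0.159, 0.987, -0.0, -0.0]
ft_force: [0.5, 0.7, 0.1]
grip_width: 1.004
grasp_force: 0.0
```

Call:
carry_out:
  deltas:
    - [0,0,0,0,0.7]
    - [0,0,0,0,0.5]
    - [0,0,0,0,0.3]
    - [0,0,0,0,0.1]
    - [0,0,0,0,0.1]
    - [0,0,0,0,0.1]
  force: 40

```text
clock: 24.38
position: [0.4825, -0.0973, 0.0367]
ee_rot: [0.159, 0.987, 0.0, 0.0]
ft_force: [-3.7, 0.1, 9.4]
grip_width: 0.766
grasp_force: 42.3
```

Call:
carry_out:
  deltas:
    - [0,0,-0.1,0,0.1]
    - [0,0,-0.35,0,0.1]
    - [0,0,-0.7,0,0.1]
    - [0,0,-0.8,0,0.1]
    - [0,0,-0.8,0,0.1]

```text
clock: 25.0
position: [0.4825, -0.0969, 0.1567]
ee_rot: [0.159, 0.987, 0.001, 0.001]
ft_force: [-0.2, -0.5, -1.6]
grip_width: 0.767
grasp_force: 45.2
```

```bash
python3 - <<'E'
from h import *
for i in range(3): camera("top");to(.615,.226)
E
```

```text
pos [ 0.4819 -0.0968  0.1555] t 25.05 F [ 0.1 -0.1 -1.2] grip 0.768 45.2 -> frac [-1.6950e-01  2.3217e+00  2.0000e-03]
pos [ 0.4814 -0.0969  0.1549] t 25.1 F [ 0.1  0.4 -2.4] grip 0.77 45.2 -> frac [-1.7190e-01  2.3231e+00 -4.0000e-04]
pos [ 0.4812 -0.097   0.1546] t 25.15 F [ 0.3  0.4 -2.3] grip 0.767 45.2 -> frac [-1.7230e-01  2.3242e+00 -2.0000e-03]
```

Call:
carry_out:
  deltas:
    - [-0.02,0.15,0,0,0.1]
    - [-0.04,0.45,0,0,0.1]
    - [-0.06,0.78,0,0,0.1]
    - [-0.06,0.78,0,0,0.1]

```text
clock: 25.65
position: [0.5279, 0.0164, 0.1544]
ee_rot: [0.155, 0.988, -0.0, -0.001]
ft_force: [0.3, -0.4, -1.0]
grip_width: 0.765
grasp_force: 45.2
```

Call:
carry_out:
  deltas:
    - [-0.02,0.3,0,0,0.1]
    - [-0.04,0.6,0,0,0.1]
    - [-0.06,0.78,0,0,0.1]
    - [-0.06,0.78,0,0,0.1]

```text
clock: 26.15
position: [0.5723, 0.1218, 0.1543]
ee_rot: [0.157, 0.988, -0.001, -0.001]
ft_force: [-0.9, -0.4, -0.6]
grip_width: 0.767
grasp_force: 45.2
```

Call:
carry_out:
  deltas:
    - [-0.02,0.3,0,0,0.1]
    - [-0.04,0.55,0,0,0.1]
    - [-0.06,0.7,0,0,0.1]
    - [-0.06,0.76,0,0,0.1]
    - [-0.06,0.76,0,0,0.1]

```text
clock: 26.78
position: [0.6165, 0.2239, 0.1553]
ee_rot: [0.159, 0.987, -0.0, -0.0]
ft_force: [-0.4, -0.5, -1.5]
grip_width: 0.764
grasp_force: 45.2
```

```bash
python3 - <<'E'
from h import *
for i in range(4): camera("top");to(.615,.226)
E
```

```text
pos [0.6166 0.2233 0.1555] t 26.825 F [ 0.2 -0.2 -0.4] grip 0.766 45.2 -> frac [ 0.0156  0.0139 -0.    ]
pos [0.6166 0.2231 0.1557] t 26.875 F [-0.1  0.3 -0.7] grip 0.771 45.2 -> frac [ 0.0163  0.015  -0.    ]
pos [0.6166 0.2232 0.1559] t 26.925 F [ 1.1 -0.6 -1.8] grip 0.77 45.2 -> frac [ 0.0163  0.0143 -0.    ]
pos [0.6167 0.2235 0.156 ] t 26.975 F [-1.1 -0.7 -1.6] grip 0.769 45.2 -> frac [0.016  0.0125 0.    ]
```

Call:
carry_out:
  deltas:
    - [0.01,0.01,0.2,0,0.1]
    - [0.01,0.01,0.4,0,0.1]
    - [0.01,0.01,0.58,0,0.1]
    - [0.01,0.01,0.66,0,0.1]
    - [0.01,0.01,0.69,0,0.1]
    - [0.01,0.01,0.71,0,0.1]
    - [0.01,0.01,0.715,0,0.1]
    - [0.01,0.01,0.72,0,0.1]
    - [0.01,0.01,0.72,0,0.1]

```text
clock: 28.1
position: [0.6159, 0.2268, 0.0481]
ee_rot: [0.159, 0.987, 0.0, 0.0]
ft_force: [-0.4, 0.1, -1.3]
grip_width: 0.768
grasp_force: 45.2
```

Call:
carry_out:
  deltas:
    - [0,0,0.005,0,0.1]
    - [0,0,0.01,0,0.1]
    - [0,0,0.015,0,0.1]
    - [0,0,0.015,0,0.1]

```text
clock: 28.6
position: [0.6158, 0.2267, 0.0459]
ee_rot: [0.159, 0.987, 0.0, -0.0]
ft_force: [-1.5, -1.2, 3.9]
grip_width: 0.766
grasp_force: 45.6
```

Call:
carry_out:
  deltas:
    - [0,0,0.002,0,0.6]
    - [0,0,0,0,0.75]
    - [0,0,0,0,0.9]
    - [0,0,0,0,0.95]
    - [0,0,-0.05,0,0.95]
    - [0,0,-0.3,0,0.95]
    - [0,0,-0.6,0,1]
    - [0,0,-0.9,0,1]
    - [0,0,-0.9,0,1]

```text
clock: 29.72
position: [0.6178, 0.2269, 0.1851]
ee_rot: [0.159, 0.987, 0.002, 0.003]
ft_force: [-0.9, 0.2, 0.2]
grip_width: 1.0
grasp_force: 0.0
```

```bash
python3 - <<'E'
from h import *
bowl("wrist",.615,.226,.045,.022,.08)
p=camera("wrist"); save(p,"w5.png")
p=camera("top"); save(p,"top2.png")
E
```

```text
wrist all [0.6153 0.2262 0.0653] top [0.6158 0.226  0.0403] ztop [0.0686 0.0751]
```

View pics/w5.png

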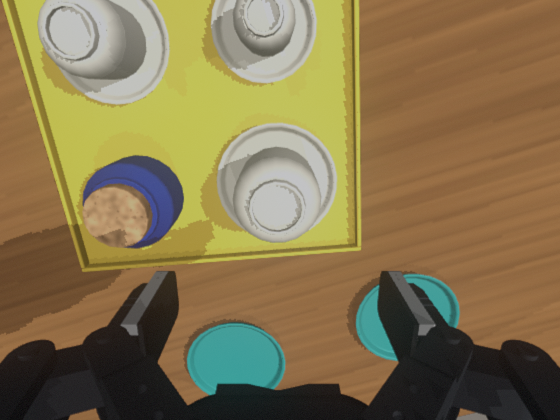

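View pics/top2.png

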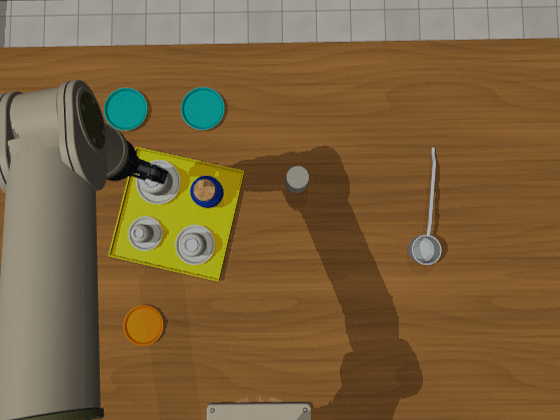

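The wrist view shows the large bowl centred in its saucer at (277,190), and the top view shows all three bowls in place at (158,180), (144,233) and (194,244). The jar, beaker and ladle haven't moved, and the gripper is clear. I'm handing the job in.

```bash
python3 -c "
from workcell import ticket; print(ticket.hand_in())"
```

```text
the job is handed in; nothing more can be done
None
```

I set all three tea bowls down gently, still upturned, each centred and flat on the saucer of its own size, and handed the job in at about 30 s; the jar, ladle, beaker and look-alikes were not touched.

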